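Rock the angle gauge on the specimen's crest

TASK

Pick up the angle gauge by its wooden handle and set the middle of its base level on the middle of the grey stone's crest, square across the ridge. Then rock it over on the crest until the swinging pointer settles on the mark, and finish holding it there: keep the grip, with the base still resting on the crest and nothing else carrying it. Leave the mark as it is set, and leave the other things on the table alone.

Things in the scene. Friction and masses are not known exactly. Their poses are not given: they have to be found in the camera images.
- gauge: Pendulum angle gauge, 0.41 kg, standing on its base. Origin: centre of the flat underside; z up, y along the base, x through the dial. Aluminium base 34 (x) x 170 (y) x 12 mm; white upright dial plate 4 x 166 mm, z = 12 to 113; wooden handle block on top 24 (x) x 60 (y) mm, z = 112 to 142, gripped across its 24 mm. Dial alike on both faces, ticks 10 degrees apart, a brass bob stands out 4 mm.
- gauge_handle (a point): Centre of the gauge's wooden handle block, 127 mm above the underside of the base.
- pointer (a joint): Swing of the plumb-hanging pointer about the gauge's x (rad); pivot 100 mm above the underside. 0 with the gauge level, positive with the tip towards the gauge's +y: lowering the +y end of the base by an angle makes it read plus that angle. Free, lightly damped, settles in about 1 s.
- pointer_tip (a point): Tip of the black pointer needle, 66 mm from the pivot, in the mid plane of the plate.
- mark (a joint): Angle of the mark about the same pivot, same sense as the pointer (rad, positive towards the gauge's +y; set at 0.17 to 0.40). Stiff (0.3 N m), not to be moved. The pointer is on the mark when the two joint values agree.
- mark_tip (a point): Point of the dark steel wedge that is the mark, 66 mm from the pivot, in the mid plane of the plate; the wedge reaches outwards from there by 20 mm.
- stone: Grey rock fixed on a plywood board 150 (x) x 160 (y) x 12 mm, immovable. Origin: centre of the board's underside on the table; z up, x along the crest. The crest is a blunt level ridge 90 mm long, 85 mm above the table; the flanks fall away to +y and -y by more than 30 degrees (the -y one with a lower, darker hump).
- stone_crest (a point): Middle of the stone's crest, on the ridge line, 85 mm above the table.
- sample_a: Bystander: dark rock piece about 75 x 60 x 40 mm; origin at the middle of its underside.
- sample_b: Bystander: brown rock piece about 90 x 70 x 45 mm; origin at the middle of its underside.
- mug: Bystander: white mug, 80 mm across, 92 mm high; origin at the middle of its underside.
- bottle: Bystander: purple drinking bottle, 76 mm across, 220 mm high; origin at the middle of its underside.
- lens: Bystander: hand lens lying flat, 52 mm ring with a 75 mm handle, 8 mm high; origin at the ring's centre.
- hammer: Bystander: hammer lying on the table, about 300 mm long; origin near its middle, on the table.
- notebook: Bystander: green notebook 150 x 210 x 14 mm; origin at the middle of its underside.
Mind the look-alikes: they are no part of the job. Of the things that look like the stone, the smaller one is meant.

How it is judged:
By the outcome, as a careful person would: the job done as asked, in the order asked, and still so for the second after the job is handed in, while the arm keeps its last pose, push and grip.
It also fails if it takes over 45 s, if anything falls off the work surface, if the arm or the gripper's body presses on something with over 40 N, if the wrist force passes 120 N, or if a joint passes its speed limit or range.

ROBOT

A 7-joint arm with a two-finger parallel gripper is mounted at the origin on the work surface. World frame = base frame: x ahead of the robot, y to its left, z up, the work surface at z = 0. Lengths are in m, angles in rad, forces in N, time in s.
With the tool pointing down it reaches from about 0.4 to 0.9 m from the base axis. Payload 5.5 kg.
Tool frame: the origin (TCP) lies midway between the tips of the shut fingers; the grasp point (between the pads) lies 19 mm behind it; z points along the fingers, y is the line along which they close (so a half turn about z gives the same grasp; the last joint's range is limited). The gripper opens to 85 mm and grips with 20 to 120 N. Pads are 22 mm wide; open, the fingers measure 114 mm over their backs; the gripper's body (76 mm by 85 mm) begins 54 mm behind the grasp point. The pads swing forward as they close: fully open they stand 13 mm farther back than shut.
Start: joints at [1.391, 0.501, -0.427, 1.55, 0.221, 1.138, -0.21], TCP at [0.279, -0.587, 0.231] pointing down, gripper open.
Joint ranges: [-2.88, 2.88], [-0.31, 2.03], [-1.54, 1.56], [0.2, 2.42], [-1.41, 4.55], [0.19, 2.02], [-2.57, 2.57]. Speed limits (rad/s): [2.57, 2.57, 3.14, 3.14, 3.14, 3.14, 3.14].

INTERFACE

Orientations are given as a unit quaternion [w, x, y, z].
In Python, from bench import robot gives the robot as it stands. The module is installed in compiled form; this text tells all that it offers.
- The arm moves only by the shell command python3 -m handwheel 'ROWS' [OPENING] [FORCE]. ROWS is JSON, a list of rows, each a list of 6 numbers: the shift along the world's x, y, z each as a share of 2 cm, from -1 to 1, then the turn, a rotation vector about the world's x, y, z each as a share of 5 degrees, from -1 to 1. A call has 1 to 12 rows; each row shifts and turns the commanded pose from where the row before left it; what a row does not reach is not made up. A row lasts 1/12 s, in which the tool goes at most 41.7 mm and 7.16 degrees, less where a joint would pass 70% of its speed; a pose out of reach is approached as far as the arm can. A call with a number of a shift or a turn outside -1 to 1 is refused whole. A call with a gripper value outside its range is refused whole. OPENING is the opening, from -1 (shut) to 1 (fully open), set as the call begins (- or left out, the last holds). The fingers move at their own pace and stop on an object; FORCE is the grip in N (left out, the last holds). Time passes only in rows, so rows that do not move let the fingers close. It gives the time, the measured TCP pose, the force, the opening and the grip force at its end, in the units of the state.
- robot.get_obs(): the state, without advancing time (a new reading comes with each control period).
- robot.capture(name): name is "scene" or "top" or "wrist"; returns the picture (400x640x3 uint8, blue, green, red); there is no depth.
- robot.camera_info(name): a dict with "intrinsics" (3x3 intrinsics, pixels), "k1" (the pictures are not rectified: a ray, as slopes to the right and down, at radius r is drawn at 1 + k1 r^2 times it, then the intrinsics apply), "xyz" and "attitude" of the camera in the world. Camera axes: x right, y up, looking along -z (the intrinsics and any distortion apply to the point x, -y, -z); pixel columns grow to the right and rows downward; lengths in m; the calibration is good to about 2 mm. A picture is of the moment at which its call begins: read the wrist's pose just before it. camera_info takes no time and is no camera call; for the wrist camera it gives the pose at the moment of the call.
- robot.finish_job(): hands the job in; it is judged then, once.
The state is a dict: "clock": time; "joints": joint angles; "qvel": joint speeds; "joint_efforts": joint torques, N m; "position": TCP position; "tcp_rot": TCP orientation; "force": force on the tool from outside, world axes, zero at the start; "torque": the same for the moment, N m; "width": opening from 0.0 (shut) to 1.0 (fully open); "gripper_force": force on a finger pad.
Only numpy, scipy, OpenCV 4.12 (cv2) and the standard library are available. Lean on these libraries where they do the work, as an engineer would, in place of code of your own. Each camera call takes 0.05 s, during which the arm holds its last target. There are 200 camera calls.

## Working session

There is one attempt and no reset: what is moved stays moved. The work goes in short steps, Python scripts to look and compute and a shell command to move; the robot and the scene stay as the last step left them, time stands still between calls to the robot, and variables do not carry over. Pictures are saved under pics/ and viewed, at most 13 in all, crops included, and the job is handed in when it is done.

```bash
mkdir -p pics; cat > h.py <<'E'
import numpy as np,cv2
from scipy.spatial.transform import Rotation as R
from bench import robot
def cam(n):
    i=robot.camera_info(n);K=np.array(i["intrinsics"]);a=np.array(i["attitude"])
    M=a if a.shape==(3,3) else R.from_quat(a,scalar_first=True).as_matrix()
    return K,float(i["k1"]),np.array(i["xyz"]),M
def ray(c,u,v):
    K,k,p,M=c
    d=np.array([(u-K[0,2])/K[0,0],(v-K[1,2])/K[1,1]]);s=d.copy()
    for _ in range(30): s=d/(1+k*(s@s))
    return p,M@np.array([s[0],-s[1],-1])
def at_z(c,u,v,z):
    p,d=ray(c,u,v);return p+d*(z-p[2])/d[2]
def proj(c,X):
    K,k,p,M=c;q=M.T@(np.array(X)-p);s=np.array([q[0],-q[1]])/-q[2];s=s*(1+k*(s@s))
    return K[0,0]*s[0]+K[0,2],K[1,1]*s[1]+K[1,2]
E
python3 - <<'E'
from h import *
for n in("scene","top"):
    im=robot.capture(n);cv2.imwrite(f"pics/{n}0.png",im);print(n,robot.camera_info(n))
print(robot.get_obs())
a=cv2.imread("pics/scene0.png");b=cv2.imread("pics/top0.png")
E
```

```text
scene {'intrinsics': array([[478.53613693,   0.        , 327.19001413],
       [  0.        , 478.53613693, 185.93690238],
       [  0.        ,   0.        ,   1.        ]]), 'k1': -0.12259645793885411, 'xyz': array([ 1.03216753, -0.71504217,  1.1374115 ]), 'attitude': array([0.89479711, 0.32199213, 0.10876819, 0.28953183])}
top {'intrinsics': array([[408.4131394 ,   0.        , 321.75337457],
       [  0.        , 408.4131394 , 203.67800657],
       [  0.        ,   0.        ,   1.        ]]), 'k1': -0.03658661142375478, 'xyz': array([ 0.28277055, -0.02052079,  1.24402845]), 'attitude': array([-0.66175361, -0.0697299 ,  0.07495375,  0.74269902])}
{'clock': 0.1, 'joints': array([ 1.39118656,  0.50176283, -0.42679225,  1.5513254 ,  0.220791  ,
        1.13831935, -0.21030717]), 'qvel': array([-3.94435633e-05, -3.65734853e-03, -4.29550071e-04, -2.70290704e-03,
       -1.12349799e-03,  9.37391335e-04,  8.10560508e-04]), 'joint_efforts': array([-1.17159990e-02, -5.70813417e+01, -5.83869204e+00, -2.81746459e+01,
        1.04963736e-02,  5.64144299e-03, -1.28607508e-05]), 'position': array([ 0.27820265, -0.58676645,  0.23036459]), 'tcp_rot': array([-8.67477932e-04,  9.75587322e-01,  2.19610106e-01, -1.63213266e-04]), 'force': array([-0.3054815 ,  0.01594038, -0.13021352]), 'torque': array([ 0.04599538,  0.02437303, -0.00038678]), 'gripper_force': 0.0, 'width': 1.001669159387718}
```

View pics/scene0.png

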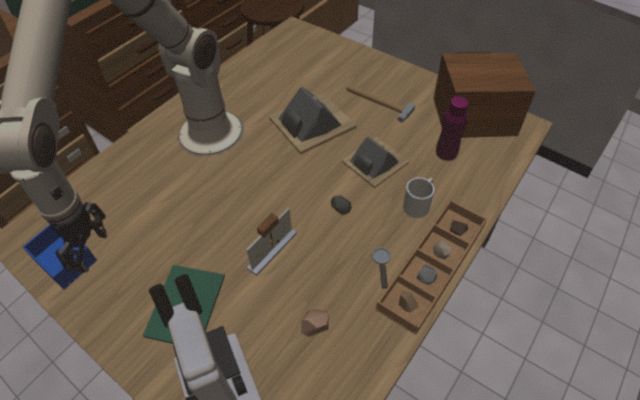

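View pics/top0.png

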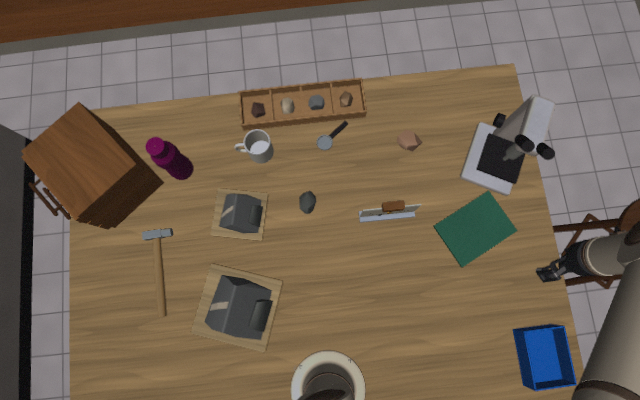

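Look-alikes: there are two grey stones on boards. The larger is at top (240,307) / scene (312,118), the smaller at top (240,215) / scene (376,158). The smaller is the one meant. The gauge is at top (390,210) / scene (270,240). I'll confirm these in an enlarged crop.

```bash
python3 - <<'E'
from h import *
a=cv2.imread("pics/scene0.png");b=cv2.imread("pics/top0.png")
f=lambda im,x,y,w,h:cv2.resize(im[y:y+h,x:x+w],(400,300),interpolation=cv2.INTER_CUBIC)
m=np.vstack([np.hstack([f(b,200,180,80,60),f(b,350,180,80,60)]),np.hstack([f(a,336,125,80,60),f(a,230,202,80,60+15-15)])])
cv2.imwrite("pics/m1.png",m)
E
```

```text
(no output)
```

View pics/m1.png

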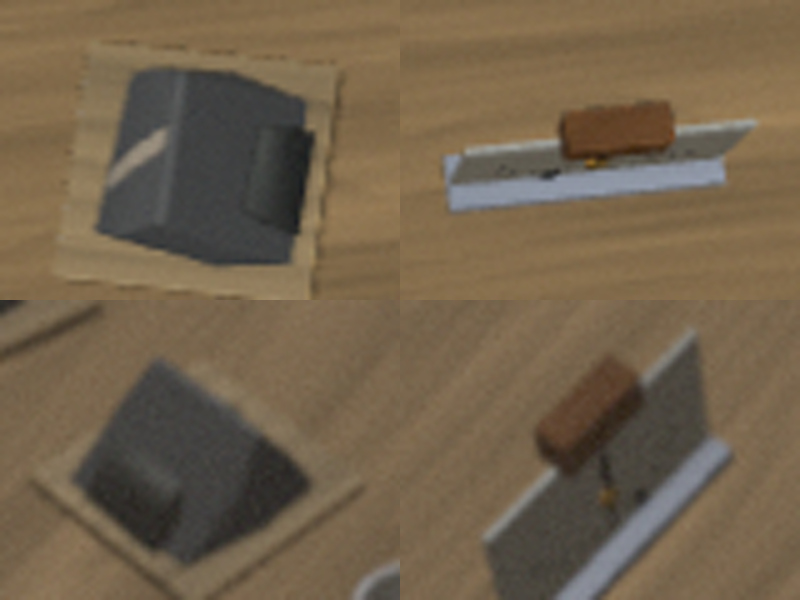

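```bash
python3 - <<'E'
from h import *
t=cam("top");s=cam("scene")
T=lambda x,y,z,ox=200:at_z(t,ox+x/5,180+y/5,z)
np.set_printoptions(precision=4,suppress=True)
c=[T(*p,.012) for p in((90,42),(340,68),(310,300),(55,275))]
print("board",c,np.mean(c,0),[np.linalg.norm(c[i]-c[i-1]) for i in range(4)])
k=[T(183,72,.085),T(165,225,.085)];print("crest",k,np.mean(k,0),np.linalg.norm(k[0]-k[1]))
b=[T(50,212,.012,350),T(325,185,.012,350)];print("base edge",b,np.linalg.norm(b[0]-b[1]))
h=[T(*p,.142,350) for p in((160,112),(270,101),(274,135),(163,142))];print("handle",h,np.mean(h,0))
S=lambda x,y,z,ox,oy:at_z(s,ox+x/5,oy+y/5,z)
print("scene handle top",[S(*p,.142,230,202) for p in((208,55),(240,85),(170,150),(137,132))])
print("scene base",S(332,154,.0,230,202),[S(160,300,.012,230,202),S(310,138,.012,230,202)])
print("scene crest",[S(157,60,.085,336,125),S(255,135,.085,336,125)])
print("tcp", R.from_quat(robot.get_obs()["tcp_rot"],scalar_first=True).as_matrix())
E
```

```text
board [array([0.6236, 0.2711, 0.012 ]), array([0.5889, 0.1174, 0.012 ]), array([0.4471, 0.1482, 0.012 ]), array([0.4801, 0.3017, 0.012 ])] [0.5349 0.2096 0.012 ] [np.float64(0.1467061157177765), np.float64(0.15756965664344313), np.float64(0.14504813291232785), np.float64(0.15692659933385691)]
crest [array([0.579 , 0.2007, 0.085 ]), array([0.4901, 0.2176, 0.085 ])] [0.5345 0.2092 0.085 ] 0.09052628537353544
base edge [array([ 0.4665, -0.1538,  0.012 ]), array([ 0.4636, -0.3235,  0.012 ])] 0.169718728404944
handle [array([ 0.4954, -0.2074,  0.142 ]), array([ 0.4946, -0.2688,  0.142 ]), array([ 0.4754, -0.268 ,  0.142 ]), array([ 0.4785, -0.2067,  0.142 ])] [ 0.486  -0.2377  0.142 ]
scene handle top [array([ 0.4754, -0.2084,  0.142 ]), array([ 0.5012, -0.2134,  0.142 ]), array([ 0.4983, -0.2651,  0.142 ]), array([ 0.4775, -0.2666,  0.142 ])]
scene base [ 0.4995 -0.1485  0.    ] [array([ 0.4885, -0.2845,  0.012 ]), array([ 0.4881, -0.1531,  0.012 ])]
scene crest [array([0.4957, 0.2218, 0.085 ]), array([0.5795, 0.202 , 0.085 ])]
tcp [[ 0.9035  0.4285 -0.0007]
 [ 0.4285 -0.9035  0.0016]
 [ 0.0001 -0.0018 -1.    ]]
```

The measurements agree with the given sizes: board 146 x 157 mm, crest 90 mm, base 170 mm. The smaller stone is confirmed at (0.5355, 0.2105) with yaw -12.2°. Its dark hump is towards -y. The gauge is at (0.484, -0.238) with yaw -1°, and its mark is on the world +y side of the pointer. The gauge therefore only needs a turn of about -11°.

```bash
python3 -m handwheel '[[0.57,0.97,0,0,0,0.7],[0.57,0.97,0,0,0,0.7],[0.57,0.97,0,0,0,0.7],[0.57,0.97,0,0,0,0.7],[0.57,0.97,0,0,0,0.7],[0.57,0.97,0,0,0,0.7],[0.57,0.97,0,0,0,0.7],[0.57,0.97,0,0,0,0.7],[0.57,0.97,0,0,0,0.7]]' 1
python3 -m handwheel '[[0.57,0.97,0,0,0,0.7],[0.57,0.97,0,0,0,0.7],[0.57,0.97,0,0,0,0.7],[0.57,0.97,0,0,0,0.7],[0.57,0.97,0,0,0,0.7],[0.57,0.97,0,0,0,0.7],[0.57,0.97,0,0,0,0.7],[0.57,0.97,0,0,0,0.7],[0.57,0.97,0,0,0,0.7],[0,0,0,0,0,0],[0,0,0,0,0,0],[0,0,0,0,0,0]]'
cat >> h.py <<'E'
def st():
    o=robot.get_obs();q=R.from_quat(o["tcp_rot"],scalar_first=True).as_matrix()
    np.set_printoptions(precision=4,suppress=True)
    print("t",o["clock"],"p",o["position"],"ty yaw",np.degrees(np.arctan2(q[1,1],q[0,1])),"z",q[:,2],"y",q[:,1],"F",o["force"],"T",o["torque"],"w",o["width"],o["gripper_force"],"q",o["joints"])
    return o,q
E
python3 - <<'E'
from h import *
st();im=robot.capture("wrist");c=cam("wrist");cv2.imwrite("pics/w1.png",im)
for X in((.484,-.238,.142),(.484,-.208,.142),(.484,-.268,.142)):print(proj(c,X))
E
```

```text
clock: 0.85
position: [0.3821, -0.4108, 0.2313]
tcp_rot: [0.0, 0.878, 0.479, -0.0]
force: [0.3, 0.6, 0.6]
width: 1.0
gripper_force: 0.0
clock: 1.85
position: [0.4837, -0.238, 0.2311]
tcp_rot: [-0.0, 0.717, 0.697, -0.0]
force: [-0.7, -0.3, -0.1]
width: 0.998
gripper_force: 0.0
t 1.85 p [ 0.4837 -0.238   0.2311] ty yaw -1.5775685777088246 z [-0.0005 -0.0003 -1.    ] y [ 0.9996 -0.0275 -0.0005] F [-0.6509 -0.2895 -0.0797] T [ 0.0047 -0.0398  0.0031] w 0.9983190410838084 0.0 q [ 1.0571  0.3725 -0.8018  1.8215  0.3024  1.0749  0.1158]
(np.float64(316.2615955441941), np.float64(201.99763750157953))
(np.float64(315.2190374277641), np.float64(167.5963659366142))
(np.float64(317.22644685892857), np.float64(233.8227233680181))
```

View pics/w1.png

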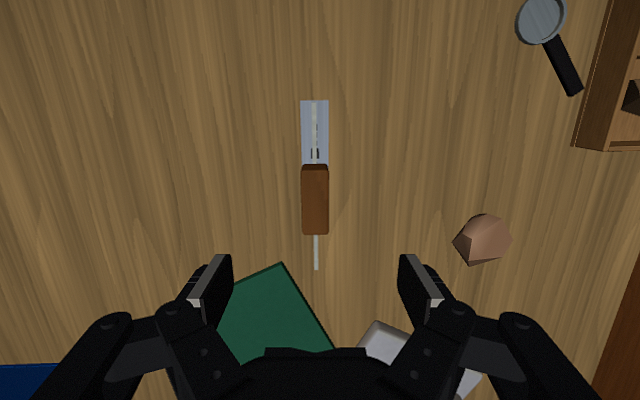

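The wrist view shows the handle centred at (315,200), where (316,202) was predicted. Both wedge marks are at (315,153), on the +y side. I'll descend and grip.

```bash
python3 -m handwheel '[[0,0.05,-0.9,0,0,0],[0,0,-0.9,0,0,0.1],[0,0,-0.9,0,0,0],[0,0,-0.9,0,0,0],[0,0,-0.9,0,0,0],[0,0,-0.9,0,0,0],[0,0,-0.7,0,0,0],[0,0,0,0,0,0],[0,0,0,0,0,0]]'
python3 -m handwheel '[[0,0,0,0,0,0],[0,0,0,0,0,0],[0,0,0,0,0,0],[0,0,0,0,0,0],[0,0,0,0,0,0],[0,0,0,0,0,0],[0,0,0,0,0,0],[0,0,0,0,0,0],[0,0,0,0,0,0],[0,0,0,0,0,0],[0,0,0,0,0,0],[0,0,0,0,0,0]]' -1 90
python3 -c "
from h import *
st()"
```

```text
clock: 2.65
position: [0.4831, -0.2375, 0.1088]
tcp_rot: [-0.001, 0.714, 0.7, -0.0]
force: [0.1, 0.6, 1.2]
width: 0.996
gripper_force: 0.0
clock: 3.65
position: [0.4842, -0.2374, 0.1101]
tcp_rot: [0.001, 0.714, 0.7, -0.0]
force: [-1.3, -0.2, 6.1]
width: 0.273
gripper_force: 89.6
t 3.65 p [ 0.4842 -0.2374  0.1101] ty yaw -1.1300659460827736 z [ 0.0007 -0.0009 -1.    ] y [ 0.9998 -0.0197  0.0007] F [-1.261  -0.1896  6.0966] T [0.0626 0.3179 0.0125] w 0.2728991204694968 89.58701848983765 q [ 0.9689  0.5311 -0.7114  1.9227  0.4555  0.8527 -0.0014]
```

```bash
python3 -m handwheel '[[0,0,0.5,0,0,0],[0,0,1,0,0,0],[0,0,1,0,0,0],[0,0,1,0,0,0],[0,0,1,0,0,0],[0,0,1,0,0,0],[0,0,1,0,0,0],[0,0,0,0,0,0],[0,0,0,0,0,0]]'
python3 -m handwheel '[[0.11,0.5,0,0,0,-0.1],[0.11,0.97,0,0,0,-0.1],[0.11,0.97,0,0,0,-0.1],[0.11,0.97,0,0,0,-0.1],[0.11,0.97,0,0,0,-0.1],[0.11,0.97,0,0,0,-0.1],[0.11,0.97,0,0,0,-0.1],[0.11,0.97,0,0,0,-0.1],[0.11,0.97,0,0,0,-0.1],[0.11,0.97,0,0,0,-0.1],[0.11,0.97,0,0,0,-0.1],[0.11,0.97,0,0,0,-0.1]]'
python3 -m handwheel '[[0.11,0.97,0,0,0,-0.1],[0.11,0.97,0,0,0,-0.1],[0.11,0.97,0,0,0,-0.1],[0.11,0.97,0,0,0,-0.1],[0.11,0.97,0,0,0,-0.1],[0.11,0.97,0,0,0,-0.1],[0.11,0.97,0,0,0,-0.1],[0.11,0.97,0,0,0,-0.1],[0.11,0.97,0,0,0,-0.1],[0.11,0.97,0,0,0,-0.1],[0.11,0.75,0,0,0,0],[0,0,0,0,0,0]]'
python3 -m handwheel '[[0,0,0,0,0,0],[0,0,0,0,0,0],[0,0,0,0,0,0],[0,0,0,0,0,0],[0,0,0,0,0,0],[0,0,0,0,0,0]]'
cat >> h.py <<'E'
def mosaic(name,X,s=5):
    out=[]
    for n in("scene","top"):
        im=robot.capture(n);c=cam(n);u,v=proj(c,X);x,y=int(u)-40,int(v)-50;x,y=max(x,0),max(y,0);print(n,"origin",x,y)
        out.append(cv2.resize(im[y:y+100,x:x+80],(400,500),interpolation=cv2.INTER_CUBIC))
        cv2.imwrite(f"pics/full_{n}_{name}.png",im)
    cv2.imwrite(f"pics/{name}.png",np.hstack(out))
E
python3 - <<'E'
from h import *
o,q=st();mosaic("m2",o["position"])
E
```

```text
clock: 4.4
position: [0.4838, -0.2372, 0.2397]
tcp_rot: [0.001, 0.714, 0.7, 0.0]
force: [0.6, 0.0, -4.7]
width: 0.265
gripper_force: 89.0
clock: 5.4
position: [0.5085, -0.0129, 0.2372]
tcp_rot: [-0.001, 0.75, 0.662, -0.001]
force: [0.4, -0.7, -5.5]
width: 0.265
gripper_force: 88.9
clock: 6.4
position: [0.5325, 0.1995, 0.2374]
tcp_rot: [-0.002, 0.776, 0.63, -0.0]
force: [0.1, 1.2, -4.4]
width: 0.271
gripper_force: 89.0
clock: 6.9
position: [0.5345, 0.1946, 0.2393]
tcp_rot: [0.0, 0.778, 0.628, -0.0]
force: [0.2, 0.0, -5.5]
width: 0.268
gripper_force: 89.0
t 6.9 p [0.5345 0.1946 0.2393] ty yaw -12.191998108779465 z [ 0.0001 -0.0003 -1.    ] y [ 0.9774 -0.2112  0.0002] F [ 0.1687  0.0338 -5.4667] T [-0.0404 -0.014   0.0187] w 0.267605192191083 88.9569890499115 q [ 0.274   0.445  -0.8699  1.7408  0.3725  1.1305 -0.9229]
scene origin 336 59
top origin 187 147
```

View pics/m2.png

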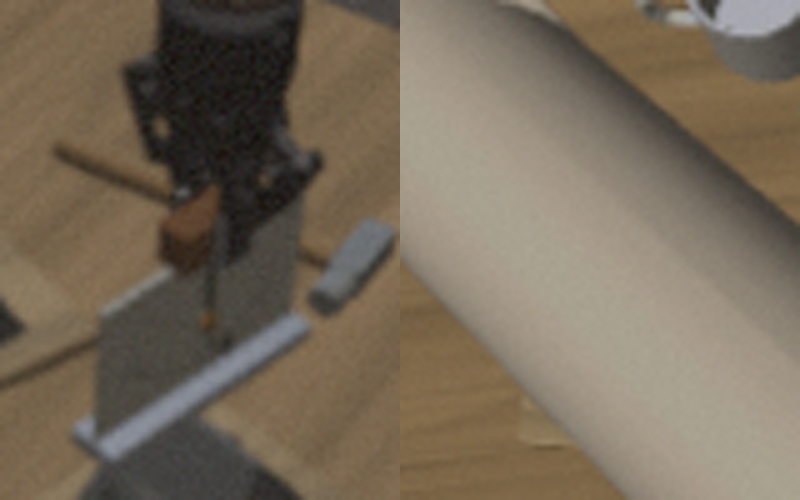

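The gauge hangs freely from the handle: pointer at crop (210,320), mark wedge at about (225,343). The picture is too coarse to read the mark angle, so I'll carry the gauge nearer to the scene camera and measure it there.

```bash
python3 -m handwheel '[[0.15,-0.5,0.6,0,0,-0.45],[0.15,-1,0.6,0,0,-0.45],[0.15,-1,0.6,0,0,-0.45],[0.15,-1,0.6,0,0,-0.45],[0.15,-1,0.6,0,0,-0.45],[0.15,-1,0.6,0,0,-0.45],[0.15,-1,0.6,0,0,-0.45],[0.15,-1,0.6,0,0,-0.45],[0.15,-1,0.6,0,0,-0.45],[0.15,-1,0.6,0,0,-0.45]]'
python3 -m handwheel '[[0.15,-1,0.6,0,0,-0.45],[0.15,-1,0.6,0,0,-0.45],[0.15,-1,0.6,0,0,-0.45],[0.15,-1,0.6,0,0,-0.45],[0.15,-1,0.6,0,0,-0.45],[0.15,-1,0.6,0,0,-0.45],[0.15,-1,0.6,0,0,-0.45],[0.15,-1,0.6,0,0,-0.45],[0.15,-1,0.6,0,0,-0.45],[0.15,-0.5,0.6,0,0,-0.45],[0,0,0,0,0,0],[0,0,0,0,0,0]]'
python3 -m handwheel '[[0,0,0,0,0,0],[0,0,0,0,0,0],[0,0,0,0,0,0],[0,0,0,0,0,0],[0,0,0,0,0,0],[0,0,0,0,0,0]]'
python3 - <<'E'
from h import *
o,q=st()
im=np.mean([robot.capture("scene").astype(float) for _ in range(10)],0)
np.save("close.npy",im);c=cam("scene");u,v=proj(c,o["position"]);x,y=int(u)-60,int(v)-30;print(x,y)
cv2.imwrite("pics/m3.png",cv2.resize(np.clip(im[y:y+100,x:x+133]*1.6,0,255).astype(np.uint8),(798,600),interpolation=cv2.INTER_CUBIC))
E
```

```text
clock: 7.83
position: [0.5644, 0.0036, 0.3611]
tcp_rot: [0.0, 0.886, 0.463, 0.0]
force: [1.2, 0.3, -4.0]
width: 0.267
gripper_force: 89.2
clock: 8.83
position: [0.5944, -0.1856, 0.4801]
tcp_rot: [-0.0, 0.959, 0.282, 0.001]
force: [-0.2, 0.8, -6.1]
width: 0.27
gripper_force: 89.2
clock: 9.33
position: [0.5943, -0.1844, 0.4792]
tcp_rot: [-0.0, 0.959, 0.283, -0.0]
force: [0.1, -0.3, -4.9]
width: 0.265
gripper_force: 89.2
t 9.3333 p [ 0.5943 -0.1844  0.4792] ty yaw -57.09760953341534 z [-0.0002 -0.     -1.    ] y [ 0.5432 -0.8396 -0.0001] F [ 0.1481 -0.3111 -4.8915] T [ 0.0148  0.0158 -0.059 ] w 0.26481888095473727 89.21385526657104 q [ 0.6972  0.3611 -0.6393  1.2303  0.2127  1.6162 -0.8974]
248 101
```

View pics/m3.png

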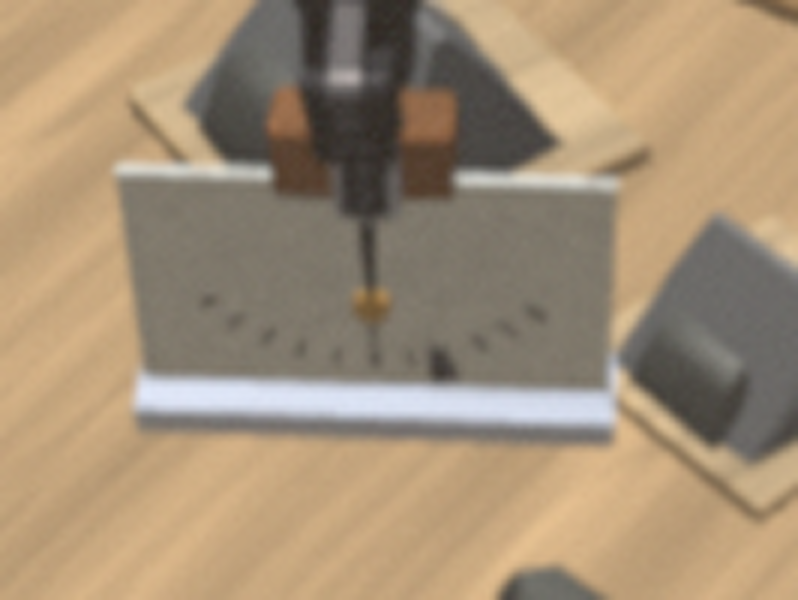

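```bash
python3 - <<'E'
from h import *
from scipy.optimize import least_squares
o,q=st();c=cam("scene");im=np.load("close.npy")
ex=q[:,1].copy();ex[2]=0;ex/=np.linalg.norm(ex);ey=np.cross([0,0,1],ex);O=o["position"]-[0,0,.1095]
def toplate(px,py,xp=.002):
    p,d=ray(c,(px+.5)/6-.5+248,(py+.5)/6-.5+101)
    w=p+d*(((O+xp*ex-p)@ex)/(d@ex))-O
    return np.array([w@ey,w[2]])
T={-50:(210,300),-40:(237,321),-30:(268,336),-20:(300,348),-10:(337,356),10:(411,357),30:(480,345),40:(508,332),50:(538,313)}
P=np.array([toplate(*v) for v in T.values()]);A=np.radians(list(T))
f=lambda s:(P-np.c_[s[0]+s[2]*np.sin(A+s[3]),s[1]-s[2]*np.cos(A+s[3])]).ravel()
r=least_squares(f,[0,.1,.066,0]);s=r.x;print("pivot y,z, tick radius, rot deg",s[:3],np.degrees(s[3]),"rms mm",1e3*np.sqrt(np.mean(r.fun**2)))
for n,x,y in(("wedge tip",436,348),("wedge mid",441,362),("wedge low",447,376),("needle",375,362),("bob",371,303)):
    for xp in (0.002,.006):
        w=toplate(x,y,xp);d=w-s[:2];print(n,xp,w,"r",np.hypot(*d),"deg",np.degrees(np.arctan2(d[0],-d[1])-s[3]))
# plate corners
for v in((145,378),(603,388),(140,430),(612,440)):print(toplate(*v,.017 if v[1]>400 else .002))
# rectified view
g=[]
Y,Z=np.meshgrid(np.linspace(-.06,.07,780),np.linspace(.06,.0,360))
m=np.array([proj(c,O+.003*ex+a*ey+[0,0,b]) for a,b in zip(Y.ravel(),Z.ravel())],np.float32).reshape(360,780,2)
w=cv2.remap(np.clip(im*1.8,0,255).astype(np.uint8),m[...,0],m[...,1],cv2.INTER_CUBIC)
for a in (-20,-10,0,10,20,30):
    for rr in(.07,.09):
        pass
cv2.imwrite("pics/m4.png",w)
E
```

```text
t 9.8333 p [ 0.5943 -0.1847  0.4793] ty yaw -57.12612712609026 z [ 0. -0. -1.] y [ 0.5428 -0.8399  0.    ] F [ 0.0533  0.6843 -4.5634] T [ 0.0142 -0.0337  0.0227] w 0.2715134358361556 89.21436667442322 q [ 0.6975  0.3613 -0.6392  1.2299  0.2127  1.6162 -0.8974]
pivot y,z, tick radius, rot deg [0.0006 0.1022 0.0738] -0.5522628586505172 rms mm 0.42830230374015416
wedge tip 0.002 [0.0217 0.0353] r 0.07012938067994577 deg 18.109583831154147
wedge tip 0.006 [0.0221 0.0396] r 0.06615153283109246 deg 19.51526185219469
wedge mid 0.002 [0.0234 0.0282] r 0.07739099808208322 deg 17.665951615191084
wedge mid 0.006 [0.0237 0.0325] r 0.07335547820054612 deg 18.91183063027862
wedge low 0.002 [0.0254 0.021 ] r 0.08481867448560027 deg 17.526930061534436
wedge low 0.006 [0.0257 0.0254] r 0.08073391351284057 deg 18.652729365700036
needle 0.002 [0.0001 0.027 ] r 0.07515001675969138 deg 0.19911210986221609
needle 0.006 [0.0006 0.0314] r 0.0707988734351916 deg 0.5563060839016383
bob 0.002 [-0.0002  0.0568] r 0.045351590567836476 deg -0.43857713680650545
bob 0.006 [0.0003 0.061 ] r 0.04117133589094534 deg 0.11504858711229188
[-0.0825  0.0145]
[0.0804 0.0176]
[-0.0834  0.0034]
[0.0842 0.0072]
```

View pics/m4.png

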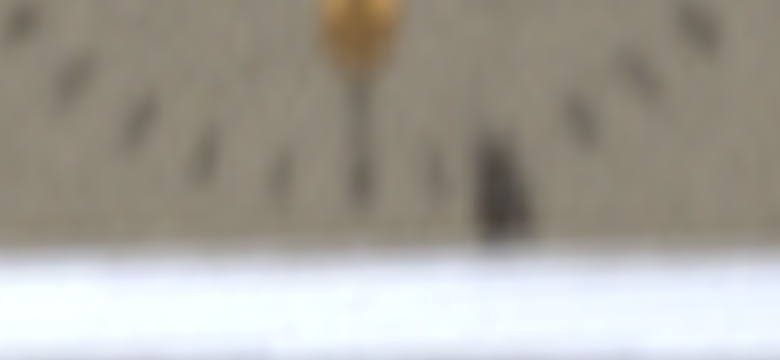

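The rectified dial shows the needle at 0° (col 360), the ±10° ticks at cols 281 and 436, and the wedge at about col 490 (tip) to 507 (foot). That puts the mark at roughly 18°. Next, a polar profile calibrated on the ticks.

```bash
python3 - <<'E'
from h import *
o,q=st();c=cam("scene");im=np.load("close.npy").mean(2).astype(np.float32)
ex=q[:,1].copy();ex[2]=0;ex/=np.linalg.norm(ex);ey=np.cross([0,0,1],ex);O=o["position"]-[0,0,.1095]
a=np.arange(-55,55,.5)
for xp,pz in((.002,.1022),(.003,.1012)):
  for r in(.066,.070,.074,.078,.081,.084,.086):
    X=[proj(c,O+xp*ex+(.0003+r*np.sin(t))*ey+[0,0,pz-r*np.cos(t)]) for t in np.radians(a)]
    X=np.array(X,np.float32);p=cv2.remap(im,X[None,:,0],X[None,:,1],cv2.INTER_CUBIC)[0]
    d=np.clip(np.median(p)-p-4,0,None);
    def cen(lo,hi):
        s=(a>=lo)&(a<=hi);return round(float((d[s]*a[s]).sum()/(d[s].sum()+1e-9)),2),round(float(d[s].sum()))
    print(r,"ticks",[cen(t-4,t+4) for t in(-40,-30,-20,-10,0,10,30,40)],"W",cen(12.5,25.5))
E
```

```text
t 9.8333 p [ 0.5943 -0.1847  0.4793] ty yaw -57.12612712609026 z [ 0. -0. -1.] y [ 0.5428 -0.8399  0.    ] F [ 0.0533  0.6843 -4.5634] T [ 0.0142 -0.0337  0.0227] w 0.2715134358361556 89.21436667442322 q [ 0.6975  0.3613 -0.6392  1.2299  0.2127  1.6162 -0.8974]
0.066 ticks [(0.0, 0), (0.0, 0), (0.0, 0), (0.0, 0), (-0.36, 36), (0.0, 0), (0.0, 0), (0.0, 0)] W (17.13, 5)
0.07 ticks [(0.0, 0), (-30.45, 7), (-21.0, 0), (0.0, 0), (-0.02, 29), (10.0, 2), (30.25, 15), (39.85, 12)] W (17.66, 74)
0.074 ticks [(-40.53, 12), (-30.41, 17), (-20.55, 15), (-10.53, 4), (-0.11, 38), (10.55, 8), (30.03, 21), (39.74, 6)] W (17.33, 200)
0.078 ticks [(-39.99, 4), (-30.03, 3), (-20.27, 6), (0.0, 0), (-0.14, 7), (13.72, 18), (29.61, 1), (0.0, 0)] W (16.95, 293)
0.081 ticks [(0.0, 0), (0.0, 0), (0.0, 0), (0.0, 0), (0.0, 0), (13.56, 44), (0.0, 0), (0.0, 0)] W (16.67, 368)
0.084 ticks [(0.0, 0), (0.0, 0), (0.0, 0), (0.0, 0), (0.0, 0), (13.59, 38), (0.0, 0), (0.0, 0)] W (16.68, 334)
0.086 ticks [(0.0, 0), (0.0, 0), (0.0, 0), (0.0, 0), (0.0, 0), (13.88, 10), (0.0, 0), (0.0, 0)] W (16.82, 165)
0.066 ticks [(0.0, 0), (0.0, 0), (0.0, 0), (0.0, 0), (-0.05, 29), (0.0, 0), (0.0, 0), (40.73, 0)] W (17.89, 20)
0.07 ticks [(-41.6, 4), (-31.08, 16), (-21.25, 8), (-10.7, 3), (-0.01, 42), (10.14, 6), (30.96, 24), (40.86, 14)] W (18.04, 142)
0.074 ticks [(-41.35, 13), (-30.93, 12), (-20.76, 12), (-10.62, 0), (-0.03, 19), (11.76, 4), (30.65, 15), (40.74, 6)] W (17.7, 252)
0.078 ticks [(0.0, 0), (0.0, 0), (0.0, 0), (0.0, 0), (0.0, 0), (13.78, 18), (0.0, 0), (0.0, 0)] W (17.31, 356)
0.081 ticks [(0.0, 0), (0.0, 0), (0.0, 0), (0.0, 0), (0.0, 0), (13.66, 31), (0.0, 0), (0.0, 0)] W (17.06, 387)
0.084 ticks [(0.0, 0), (0.0, 0), (0.0, 0), (0.0, 0), (0.0, 0), (14.0, 4), (0.0, 0), (0.0, 0)] W (17.31, 170)
0.086 ticks [(0.0, 0), (0.0, 0), (0.0, 0), (0.0, 0), (0.0, 0), (0.0, 0), (0.0, 0), (0.0, 0)] W (0.0, 0)
```

The mark is at about 17.3° ± 0.6°. I'll tilt here in view of the camera to check needle against mark, then level again.

```bash
python3 -m handwheel '[[0,0,0,-0.47,0.73,0],[0,0,0,-0.47,0.73,0],[0,0,0,-0.47,0.73,0],[0,0,0,-0.47,0.73,0],[0,0,0,0,0,0],[0,0,0,0,0,0],[0,0,0,0,0,0],[0,0,0,0,0,0],[0,0,0,0,0,0],[0,0,0,0,0,0],[0,0,0,0,0,0],[0,0,0,0,0,0]]'
python3 -m handwheel '[[0,0,0,0,0,0],[0,0,0,0,0,0],[0,0,0,0,0,0],[0,0,0,0,0,0],[0,0,0,0,0,0],[0,0,0,0,0,0]]'
python3 - <<'E'
from h import *
o,q=st()
im=np.mean([robot.capture("scene").astype(float) for _ in range(10)],0);np.save("close2.npy",im)
c=cam("scene");O=o["position"]+.1095*q[:,2];ex=q[:,1];ez=-q[:,2];ey=np.cross(ez,ex)
print("tilt",np.degrees(np.arcsin(-ey[2])))
Y,Z=np.meshgrid(np.linspace(-.06,.07,780),np.linspace(.11,.01,600))
m=np.array([proj(c,O+.003*ex+a*ey+b*ez) for a,b in zip(Y.ravel(),Z.ravel())],np.float32).reshape(600,780,2)
w=cv2.remap(np.clip(im*1.8,0,255).astype(np.uint8),m[...,0],m[...,1],cv2.INTER_CUBIC)
cv2.imwrite("pics/m5.png",w)
g=im.mean(2).astype(np.float32);a=np.arange(-55,55,.5)
for r in(.054,.058,.062,.066,.070,.074,.078,.081,.084):
    X=np.array([proj(c,O+.003*ex+(.0003+r*np.sin(t))*ey+(.1012-r*np.cos(t))*ez) for t in np.radians(a)],np.float32)
    p=cv2.remap(g,X[None,:,0],X[None,:,1],cv2.INTER_CUBIC)[0];d=np.clip(np.median(p)-p-4,0,None)
    def cen(lo,hi):
        s=(a>=lo)&(a<=hi);return round(float((d[s]*a[s]).sum()/(d[s].sum()+1e-9)),2),round(float(d[s].sum()))
    print(r,[cen(t-4,t+4) for t in(-30,-20,-10,0,10,30)],"W",cen(8,26))
E
```

```text
clock: 10.83
position: [0.5941, -0.1851, 0.4798]
tcp_rot: [0.043, 0.948, 0.279, -0.144]
force: [-0.6, 0.1, -4.4]
width: 0.269
gripper_force: 89.5
clock: 11.33
position: [0.5944, -0.1846, 0.4792]
tcp_rot: [0.042, 0.948, 0.28, -0.145]
force: [-0.4, -0.1, -4.4]
width: 0.271
gripper_force: 89.5
t 11.3333 p [ 0.5944 -0.1846  0.4792] ty yaw -57.12358212777992 z [-0.2509 -0.1615 -0.9544] y [ 0.5428 -0.8398 -0.0006] F [-0.4479 -0.1299 -4.4496] T [ 0.422  -0.6314  0.0143] w 0.27095605839867165 89.47559595108032 q [ 0.4745  0.5155 -0.5859  1.0442  0.4422  1.9098 -0.9877]
tilt 17.359858099091856
0.054 [(0.0, 0), (0.0, 0), (0.0, 0), (0.0, 0), (13.61, 15), (0.0, 0)] W (16.18, 127)
0.058 [(0.0, 0), (0.0, 0), (0.0, 0), (0.0, 0), (13.73, 9), (0.0, 0)] W (16.2, 95)
0.062 [(0.0, 0), (0.0, 0), (0.0, 0), (0.0, 0), (13.87, 4), (0.0, 0)] W (16.27, 72)
0.066 [(0.0, 0), (0.0, 0), (0.0, 0), (-1.47, 7), (9.26, 1), (30.57, 8)] W (16.92, 70)
0.07 [(-32.22, 8), (-21.87, 5), (-11.25, 1), (-1.27, 38), (9.2, 5), (30.25, 23)] W (17.0, 162)
0.074 [(-31.5, 0), (-21.2, 12), (-11.34, 8), (-0.81, 28), (13.74, 16), (30.19, 3)] W (17.08, 288)
0.078 [(0.0, 0), (0.0, 0), (0.0, 0), (0.0, 0), (13.58, 43), (0.0, 0)] W (16.66, 366)
0.081 [(0.0, 0), (0.0, 0), (0.0, 0), (0.0, 0), (13.56, 38), (0.0, 0)] W (16.73, 338)
0.084 [(0.0, 0), (0.0, 0), (0.0, 0), (0.0, 0), (0.0, 0), (0.0, 0)] W (17.74, 75)
```

View pics/m5.png

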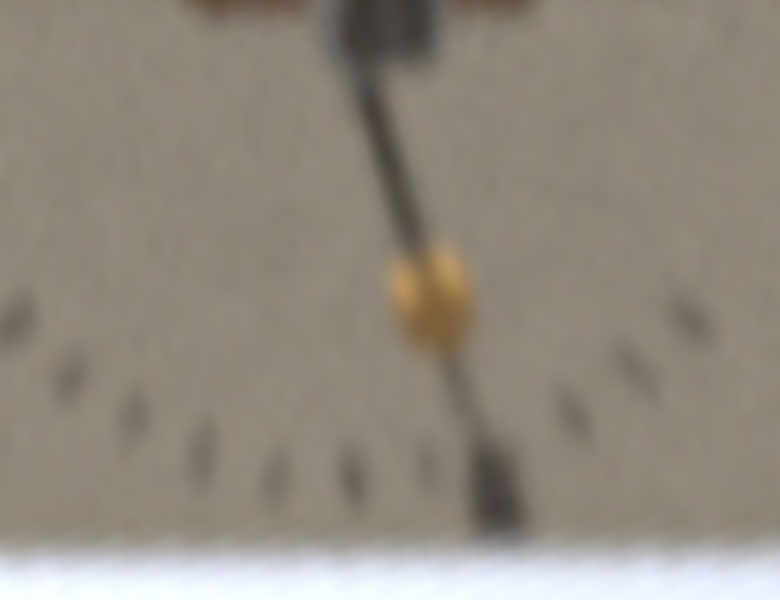

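At 17.36° of tilt the needle points almost onto the wedge, at rectified (480,430) against (493,490). The mark is about 0.5° further on, so the target tilt is about 17.8°. I'll level the gauge and carry it back over the crest.

```bash
python3 -m handwheel '[[0,0,0,0.47,-0.73,0],[0,0,0,0.47,-0.73,0],[0,0,0,0.47,-0.73,0],[0,0,0,0.47,-0.73,0],[-0.14,0.5,-0.2,0,0,0.43],[-0.14,0.94,-0.59,0,0,0.43],[-0.14,0.94,-0.59,0,0,0.43],[-0.14,0.94,-0.59,0,0,0.43],[-0.14,0.94,-0.59,0,0,0.43],[-0.14,0.94,-0.59,0,0,0.43],[-0.14,0.94,-0.59,0,0,0.43],[-0.14,0.94,-0.59,0,0,0.43]]'
python3 -m handwheel '[[-0.14,0.94,-0.59,0,0,0.43],[-0.14,0.94,-0.59,0,0,0.43],[-0.14,0.94,-0.59,0,0,0.43],[-0.14,0.94,-0.59,0,0,0.43],[-0.14,0.94,-0.59,0,0,0.43],[-0.14,0.94,-0.59,0,0,0.43],[-0.14,0.94,-0.59,0,0,0.43],[-0.14,0.94,-0.59,0,0,0.43],[-0.14,0.94,-0.59,0,0,0.43],[-0.14,0.94,-0.59,0,0,0.43],[-0.14,0.94,-0.59,0,0,0.43],[-0.14,0.94,-0.59,0,0,0.43]]'
python3 -m handwheel '[[0,0.5,0,0,0,0.43],[0,0,0,0,0,0],[0,0,0,0,0,0],[0,0,0,0,0,0],[0,0,0,0,0,0],[0,0,0,0,0,0]]'
python3 - <<'E'
from h import *
o,q=st()
im=np.mean([robot.capture("scene").astype(float) for _ in range(4)],0)
c=cam("scene")
for n,X in(("gauge base +x edge ends",None),):
    ex=q[:,1];ez=-q[:,2];ey=np.cross(ez,ex);O=o["position"]-.1095*ez
    P=[proj(c,O+.017*ex+s*.085*ey) for s in(-1,1)];print(P)
u,v=proj(c,O);x,y=int(u)-50,int(v)-50;print(x,y)
w=cv2.resize(np.clip(im[y:y+75,x:x+100]*1.7,0,255).astype(np.uint8),(800,600),interpolation=cv2.INTER_CUBIC)
cv2.imwrite("pics/m6.png",w)
E
```

```text
clock: 12.83
position: [0.571, -0.042, 0.392]
tcp_rot: [0.0, 0.905, 0.425, -0.001]
force: [-0.0, 0.3, -5.3]
width: 0.268
gripper_force: 89.7
clock: 13.83
position: [0.5378, 0.1841, 0.2501]
tcp_rot: [0.0, 0.788, 0.616, -0.0]
force: [0.2, 0.2, -4.9]
width: 0.265
gripper_force: 89.8
clock: 14.33
position: [0.5391, 0.191, 0.2516]
tcp_rot: [0.001, 0.778, 0.628, 0.0]
force: [-0.4, -0.2, -4.9]
width: 0.27
gripper_force: 89.8
t 14.3333 p [0.5391 0.191  0.2516] ty yaw -12.131341271131486 z [ 0.0011 -0.0007 -1.    ] y [ 0.9777 -0.2102  0.0012] F [-0.3974 -0.1867 -4.8707] T [-0.0159 -0.0371 -0.0316] w 0.27015425862556125 89.80035066604614 q [ 0.2896  0.4406 -0.8828  1.7198  0.3694  1.1566 -0.9097]
[(np.float64(358.6571345146944), np.float64(152.09153916687674)), (np.float64(398.7027766866869), np.float64(124.96242994473124))]
325 85
```

View pics/m6.png

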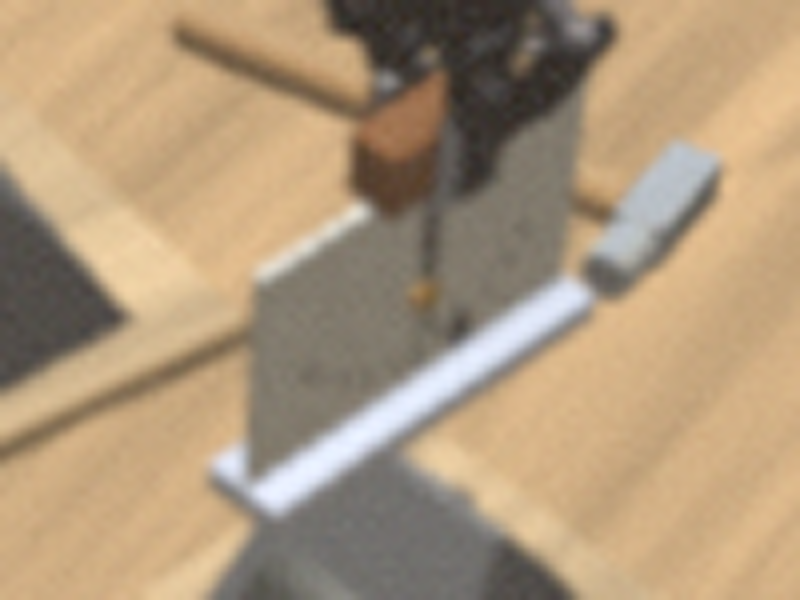

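The gauge is level over the crest: +x base edge from (275,520) to (595,298) in the crop. Observed image positions are within about 2.5 px of predicted. I'll centre it and descend to contact.

```bash
python3 -m handwheel '[[-0.09,0.5,-0.5,0,0,0],[-0.09,0.48,-0.9,0,0,0],[0,0,-0.8,0,0,0],[0,0,0,0,0,0],[0,0,0,0,0,0],[0,0,0,0,0,0]]'
python3 -m handwheel '[[0,0,-0.1,0,0,0],[0,0,-0.1,0,0,0],[0,0,-0.1,0,0,0],[0,0,0,0,0,0],[0,0,0,0,0,0]]'
python3 -m handwheel '[[0,0,-0.1,0,0,0],[0,0,0,0,0,0],[0,0,0,0,0,0]]'
```

```text
clock: 15.03
position: [0.5354, 0.2119, 0.2079]
tcp_rot: [0.0, 0.777, 0.629, 0.0]
force: [-0.1, 0.6, -3.7]
width: 0.272
gripper_force: 89.7
clock: 15.45
position: [0.5348, 0.212, 0.2011]
tcp_rot: [0.0, 0.777, 0.629, -0.0]
force: [-1.0, -0.4, -4.8]
width: 0.266
gripper_force: 89.7
clock: 15.7
position: [0.5347, 0.2121, 0.199]
tcp_rot: [-0.0, 0.777, 0.629, -0.0]
force: [0.8, -0.3, -5.0]
width: 0.264
gripper_force: 89.7
```

```bash
python3 -m handwheel '[[0.04,-0.07,-0.1,0,0,0],[0,0,0,0,0,0],[0,0,0,0,0,0]]'
python3 -m handwheel '[[0,0,-0.1,0,0,0],[0,0,0,0,0,0],[0,0,0,0,0,0]]'
python3 -m handwheel '[[0,0,-0.1,0,0,0],[0,0,0,0,0,0],[0,0,0,0,0,0]]'
```

```text
clock: 15.95
position: [0.5355, 0.2104, 0.1969]
tcp_rot: [-0.0, 0.777, 0.629, -0.0]
force: [0.4, 0.1, -5.4]
width: 0.265
gripper_force: 89.7
clock: 16.2
position: [0.5356, 0.2108, 0.1951]
tcp_rot: [-0.0, 0.777, 0.63, 0.0]
force: [-1.1, -0.5, -3.2]
width: 0.267
gripper_force: 90.0
clock: 16.45
position: [0.5358, 0.2112, 0.1948]
tcp_rot: [0.0, 0.777, 0.63, 0.0]
force: [-2.5, -1.2, 7.2]
width: 0.262
gripper_force: 91.5
```

Contact is at TCP z = 0.195, exactly where the crest should be. Next I'll check the torque and the view while it is level.

```bash
python3 -m handwheel '[[0,0,0,0,0,0],[0,0,0,0,0,0],[0,0,0,0,0,0],[0,0,0,0,0,0],[0,0,0,0,0,0],[0,0,0,0,0,0]]'
python3 - <<'E'
from h import *
o,q=st()
im=np.mean([robot.capture("scene").astype(float) for _ in range(4)],0)
ex=q[:,1];c=cam("scene");O=o["position"]-[0,0,.11]
u,v=proj(c,O);x,y=int(u)-50,int(v)-45;print(x,y,(u-x)*8,(v-y)*8)
w=cv2.resize(np.clip(im[y:y+75,x:x+100]*1.7,0,255).astype(np.uint8),(800,600),interpolation=cv2.INTER_CUBIC)
cv2.imwrite("pics/m7.png",w)
print(st()[0]["torque"])
E
```

```text
clock: 16.95
position: [0.5358, 0.2112, 0.1948]
tcp_rot: [0.001, 0.777, 0.63, 0.0]
force: [-2.7, -2.0, 6.7]
width: 0.267
gripper_force: 91.5
t 16.95 p [0.5358 0.2112 0.1948] ty yaw -11.967287074329858 z [ 0.0014 -0.0002 -1.    ] y [ 0.9783 -0.2074  0.0014] F [-2.7095 -1.9567  6.688 ] T [-0.4731  0.874   0.0606] w 0.2669166521339028 91.49319291114807 q [ 0.221   0.5097 -0.8482  1.7686  0.4339  1.0603 -0.9906]
326 99 403.50641028799146 362.587148274594
t 17.15 p [0.5358 0.2112 0.1948] ty yaw -11.967773636350541 z [ 0.0013 -0.0002 -1.    ] y [ 0.9783 -0.2074  0.0013] F [-2.2887 -1.105   6.3744] T [-0.4437  0.8901 -0.0287] w 0.270161924705652 91.49214506149292 q [ 0.221   0.5098 -0.8482  1.7686  0.4339  1.0602 -0.9906]
[-0.4437  0.8901 -0.0287]
```

View pics/m7.png

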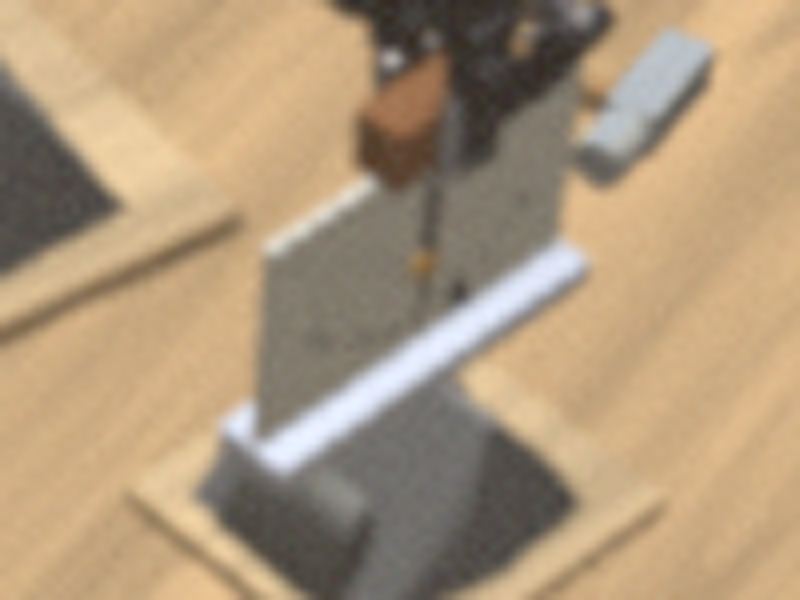

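The view agrees: the ridge emerges from under the base edge at (440,378), about halfway along it, with about 30 mm of crest left beyond (28 expected). The gauge is level and square. Now I'll rock it about the contact in small rows.

```bash
python3 -m handwheel '[[0.035,0.165,0,-0.348,0.074,0],[0.035,0.165,-0.01,-0.348,0.074,0],[0.035,0.165,-0.01,-0.348,0.074,0],[0.035,0.165,-0.02,-0.348,0.074,0],[0.035,0.165,-0.02,-0.348,0.074,0],[0,0,0,0,0,0],[0,0,0,0,0,0],[0,0,0,0,0,0]]'
python3 -c "
from h import *
o,q=st();print('tilt',np.degrees(np.arctan2(np.hypot(q[0,2],q[1,2]),-q[2,2])),'C',o['position']+.11*q[:,2])"
```

```text
clock: 17.82
position: [0.5392, 0.2289, 0.1933]
tcp_rot: [0.048, 0.774, 0.628, -0.059]
force: [-2.2, 1.2, 5.9]
width: 0.265
gripper_force: 91.3
t 17.8167 p [0.5392 0.2289 0.1933] ty yaw -11.92326035607617 z [-0.0306 -0.1485 -0.9884] y [ 0.9784 -0.2066  0.0008] F [-2.1754  1.2214  5.8554] T [ 0.3074  0.7499 -0.1217] w 0.26458041591324 91.2865161895752 q [ 0.0452  0.5745 -0.7818  1.666   0.5241  1.2234 -1.1076]
tilt 8.717743029780301 C [0.5358 0.2126 0.0846]
```

Steady contact of about 11 N and C unchanged. Continuing with the second half.

```bash
python3 -m handwheel '[[0.035,0.165,-0.03,-0.348,0.074,0],[0.035,0.165,-0.03,-0.348,0.074,0],[0.035,0.16,-0.04,-0.348,0.074,0],[0.035,0.16,-0.04,-0.348,0.074,0],[0.035,0.155,-0.05,-0.348,0.074,0],[0,0,0,0,0,0],[0,0,0,0,0,0],[0,0,0,0,0,0],[0,0,0,0,0,0],[0,0,0,0,0,0]]'
python3 -m handwheel '[[0,0,0,0,0,0],[0,0,0,0,0,0],[0,0,0,0,0,0],[0,0,0,0,0,0],[0,0,0,0,0,0],[0,0,0,0,0,0],[0,0,0,0,0,0],[0,0,0,0,0,0]]'
python3 - <<'E'
from h import *
o,q=st();print('tilt',np.degrees(np.arctan2(np.hypot(q[0,2],q[1,2]),-q[2,2])),'C',o['position']+.11*q[:,2])
im=np.mean([robot.capture("scene").astype(float) for _ in range(12)],0);np.save("c3.npy",im)
c=cam("scene");O=o["position"]+.11*q[:,2];ex=q[:,1];ez=-q[:,2];ey=np.cross(ez,ex)
Y,Z=np.meshgrid(np.linspace(-.045,.055,600),np.linspace(.11,.01,600))
m=np.array([proj(c,O+.003*ex+a*ey+b*ez) for a,b in zip(Y.ravel(),Z.ravel())],np.float32).reshape(600,600,2)
w=cv2.remap(np.clip(im*1.8,0,255).astype(np.uint8),m[...,0],m[...,1],cv2.INTER_CUBIC)
x,y=int(proj(c,O)[0])-15,int(proj(c,O)[1])-45
r=cv2.resize(np.clip(im[y:y+75,x-10:x+40]*1.7,0,255).astype(np.uint8),(400,600),interpolation=cv2.INTER_CUBIC)
cv2.imwrite("pics/m8.png",np.hstack([w[:,100:500],r]))
E
```

```text
clock: 18.65
position: [0.5427, 0.2453, 0.1892]
tcp_rot: [0.096, 0.768, 0.622, -0.118]
force: [-1.5, 3.6, 5.3]
width: 0.27
gripper_force: 91.2
clock: 19.32
position: [0.5427, 0.2453, 0.1892]
tcp_rot: [0.096, 0.768, 0.622, -0.118]
force: [-1.5, 4.0, 5.3]
width: 0.268
gripper_force: 91.3
t 19.3167 p [0.5427 0.2453 0.1892] ty yaw -11.940175194043736 z [-0.0619 -0.2945 -0.9536] y [ 0.9784 -0.2069  0.0004] F [-1.5213  4.0424  5.3415] T [ 1.0223  0.4572 -0.1949] w 0.26777799271058844 91.26272678375244 q [-0.1092  0.6585 -0.7223  1.5545  0.5951  1.3899 -1.189 ]
tilt 17.51651506069943 C [0.5359 0.2129 0.0843]
```

View pics/m8.png

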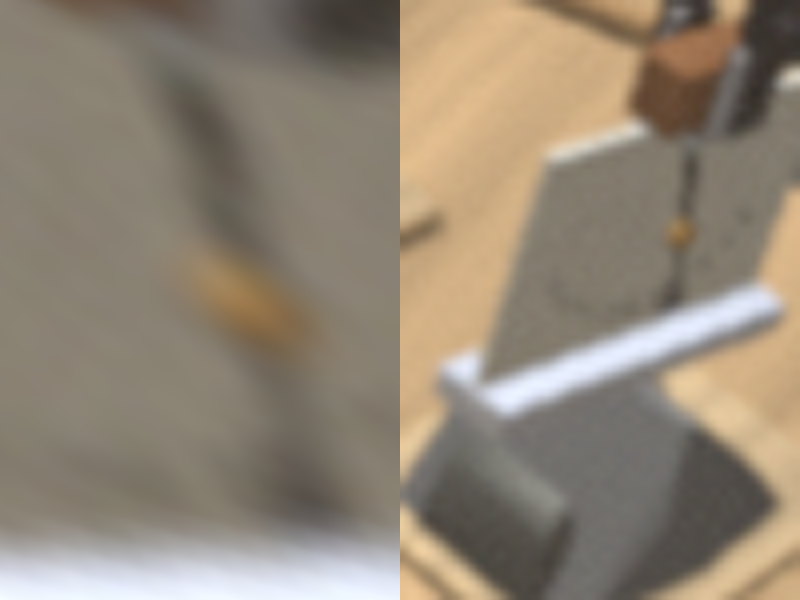

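Needle and wedge merge at about (680,298) on the right. Checking needle against wedge numerically, and the base edge for any slip in the grip.

```bash
python3 - <<'E'
from h import *
o,q=st();c=cam("scene");g=np.load("c3.npy");gm=g.mean(2).astype(np.float32)
O=o["position"]+.11*q[:,2];ex=q[:,1];ez=-q[:,2];ey=np.cross(ez,ex);a=np.arange(-50,50,.5)
# fit base slope: dark/bright transition of base's top face vs plate (bright blue-white) along columns
B=g.min(2).astype(np.float32)
pts=[]
for t in np.linspace(-.075,.075,61):
    zz=np.linspace(-.02,.035,220);X=np.array([proj(c,O+.017*ex+t*ey+z*ez) for z in zz],np.float32)
    p=cv2.remap(B,X[None,:,0],X[None,:,1],cv2.INTER_LINEAR)[0]
    w=np.clip(p-105,0,None)
    if w.sum()>0: pts.append((t,(w*zz).sum()/w.sum()))
pts=np.array(pts);f=np.polyfit(*pts.T,1);res=pts[:,1]-np.polyval(f,pts[:,0])
k=abs(res)<2*res.std();f=np.polyfit(*pts[k].T,1);print("base slope deg in tool frame",np.degrees(np.arctan(f[0])),"z",f[1],len(pts),res.std())
dz=.0
for sh in(.000,.003):
  for r in(.025,.03,.05,.055,.06,.065,.07,.074,.078,.082):
    X=np.array([proj(c,O+.003*ex+(.0003+r*np.sin(t))*ey+(.1+sh-r*np.cos(t))*ez) for t in np.radians(a)],np.float32)
    p=cv2.remap(gm,X[None,:,0],X[None,:,1],cv2.INTER_CUBIC)[0];d=np.clip(np.median(p)-p-4,0,None)
    s=(a>=6)&(a<=29);print(sh,r,round(float((d[s]*a[s]).sum()/(d[s].sum()+1e-9)),2),round(float(d[s].sum())),[round(float((d[s]*a[s]).sum()/(d[s].sum()+1e-9)),1) for s in [(abs(a-t)<=4) for t in(-30,-20,-10,0)]])
E
```

```text
t 19.9167 p [0.5427 0.2453 0.1892] ty yaw -11.939021602978645 z [-0.0619 -0.2945 -0.9536] y [ 0.9784 -0.2069  0.0004] F [-0.5092  4.235   4.2738] T [ 1.026   0.4817 -0.1266] w 0.2671884188539229 91.26053094863892 q [-0.1093  0.6585 -0.7223  1.5545  0.5951  1.3899 -1.189 ]
base slope deg in tool frame 0.028899895121714606 z 0.023139131671407596 61 0.0008675085859267534
0.0 0.025 19.23 461 [0.0, 0.0, 0.0, 0.0]
0.0 0.03 20.11 401 [0.0, 0.0, 0.0, 0.0]
0.0 0.05 19.84 332 [0.0, 0.0, 0.0, 0.0]
0.0 0.055 19.38 186 [0.0, 0.0, 0.0, 0.0]
0.0 0.06 18.71 119 [0.0, 0.0, 0.0, 0.0]
0.0 0.065 17.47 136 [0.0, 0.0, 0.0, 0.0]
0.0 0.07 15.78 169 [0.0, 0.0, 0.0, 0.0]
0.0 0.074 15.87 259 [0.0, 0.0, 0.0, 0.0]
0.0 0.078 17.31 305 [0.0, 0.0, 0.0, 0.0]
0.0 0.082 20.26 77 [0.0, 0.0, 0.0, 0.0]
0.003 0.025 18.79 540 [0.0, 0.0, 0.0, 3.6]
0.003 0.03 18.27 443 [0.0, 0.0, 0.0, 0.0]
0.003 0.05 18.16 307 [0.0, 0.0, 0.0, 0.0]
0.003 0.055 18.87 255 [0.0, 0.0, 0.0, 0.0]
0.003 0.06 18.16 149 [0.0, 0.0, 0.0, 0.0]
0.003 0.065 17.76 113 [0.0, 0.0, 0.0, 0.0]
0.003 0.07 15.83 134 [0.0, 0.0, 0.0, 0.0]
0.003 0.074 15.13 178 [0.0, 0.0, 0.0, 0.0]
0.003 0.078 15.49 272 [0.0, 0.0, 0.0, 0.0]
0.003 0.082 17.29 259 [0.0, 0.0, 0.0, 0.0]
```

```bash
python3 - <<'E'
from h import *
from scipy.optimize import minimize
from scipy.ndimage import gaussian_filter
c=cam("scene")
ex=np.array([.5428,-.8399,0])
for f,zt in(("close.npy",(0,0,-1)),("close2.npy",(-.2509,-.1615,-.9544))):
    g=np.load(f).mean(2);zt=np.array(zt);ez=-zt;ey=np.cross(ez,ex);O=np.array([.5943,-.1847,.4793])+.11*zt
    g=(gaussian_filter(g,6)-gaussian_filter(g,.4)).astype(np.float32)
    def prof(r,t,s,xp=.002):
        X=np.array([proj(c,O+xp*ex+(s[0]+r*np.sin(b+s[2]))*ey+(s[1]-r*np.cos(b+s[2]))*ez) for b in t],np.float32)
        return cv2.remap(g,X[None,:,0],X[None,:,1],cv2.INTER_CUBIC)[0]
    ticks=np.radians([-50,-40,-30,-20,-10,30,40,50] )
    cost=lambda v:-sum(prof(r,ticks,(v[0]*1e-3,.1+v[1]*1e-3,np.radians(v[2]))).sum() for r in(.0715,.074,.0765))
    best=min((minimize(cost,v0,method="Nelder-Mead",options=dict(initial_simplex=np.array(v0)+np.r_[[[0,0,0]],np.eye(3)*1.5])) for v0 in((0,2,0),(0,0,0),(0,1,-1))),key=lambda r:r.fun)
    v=best.x;s=(v[0]*1e-3,.1+v[1]*1e-3,np.radians(v[2]));print(f,v,best.fun)
    a=np.arange(-4,32,.25)
    for r in(.05,.054,.058,.062,.069,.074,.080,.083,.086):
        o=[]
        for xp in(.002,.003,.004):
            p=prof(r,np.radians(a),s,xp);h=a>5;i=np.argmax(np.where(h,p,-9));j=k=i
            while k<len(a)-1 and p[k]>p[i]/2:k+=1
            while j>0 and p[j]>p[i]/2:j-=1
            o.append((round(float(a[j]+a[k])/2,2),round(float(a[k]-a[j]),1),round(float(p[i]))))
        print(r,o)
E
```

```text
close.npy [-0.37005423  2.40654744  0.09754834] -373.3592224121094
0.05 [(1.5, 11.0, 11), (1.5, 11.0, 10), (1.5, 11.0, 9)]
0.054 [(1.12, 10.2, 5), (1.0, 10.0, 4), (0.88, 9.8, 2)]
0.058 [(23.88, 2.8, 1), (20.0, 3.5, 2), (20.0, 4.0, 2)]
0.062 [(15.75, 9.5, 3), (16.0, 10.0, 4), (15.25, 12.0, 5)]
0.069 [(17.88, 7.2, 17), (18.38, 7.8, 21), (18.5, 7.5, 25)]
0.074 [(17.75, 6.5, 38), (18.0, 6.5, 41), (18.25, 7.0, 42)]
0.08 [(17.12, 7.8, 48), (17.25, 8.0, 49), (17.5, 8.0, 51)]
0.083 [(16.88, 7.8, 51), (17.25, 8.0, 47), (17.75, 8.5, 41)]
0.086 [(17.5, 8.5, 34), (21.75, 15.0, 27), (23.75, 16.0, 18)]
close2.npy [-1.18419766  2.74811332  0.52847604] -368.44891357421875
0.05 [(16.5, 12.0, 18), (16.62, 11.2, 18), (16.88, 9.8, 18)]
0.054 [(16.88, 6.8, 17), (16.88, 5.8, 16), (17.0, 5.0, 16)]
0.058 [(16.62, 4.8, 15), (16.88, 4.8, 15), (17.0, 5.0, 14)]
0.062 [(16.75, 5.0, 14), (16.75, 5.0, 14), (16.88, 5.2, 14)]
0.069 [(17.25, 5.5, 19), (17.38, 5.8, 22), (17.62, 6.2, 27)]
0.074 [(17.62, 6.8, 38), (17.75, 7.0, 40), (17.62, 7.2, 42)]
0.08 [(17.0, 7.5, 47), (16.88, 7.8, 49), (16.88, 7.8, 50)]
0.083 [(16.75, 7.5, 48), (16.88, 7.8, 46), (17.25, 8.0, 41)]
0.086 [(17.5, 8.0, 35), (22.0, 14.5, 27), (23.88, 15.8, 19)]
```

The tick-calibrated fit puts the mark at 17.2–17.5°. The gauge is at 17.52° with no slip in the grip and is resting on the crest. I'll let it settle for one more second and hand in.

```bash
python3 -m handwheel '[[0,0,0,0,0,0],[0,0,0,0,0,0],[0,0,0,0,0,0],[0,0,0,0,0,0],[0,0,0,0,0,0],[0,0,0,0,0,0],[0,0,0,0,0,0],[0,0,0,0,0,0],[0,0,0,0,0,0],[0,0,0,0,0,0],[0,0,0,0,0,0],[0,0,0,0,0,0]]'
python3 -c "
from bench import robot
print(robot.finish_job())"
```

```text
clock: 20.92
position: [0.5427, 0.2453, 0.1892]
tcp_rot: [0.096, 0.768, 0.622, -0.118]
force: [-1.6, 4.5, 5.9]
width: 0.266
gripper_force: 91.3
the job is handed in; nothing more can be done
None
```

I handed the job in at 20.9 s: the gauge is held on the smaller stone's crest, square across the ridge and tilted 17.5°, and I measured the mark at 17.2–17.5°. No verdict came back.

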